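# Switch the stirrer off and hold the vial block level above its plate

### The arm

A 6-joint arm with a two-finger parallel gripper is mounted at the origin on the work surface. World frame = base frame: x ahead of the robot, y to its left, z up, the work surface at z = 0. Lengths are in m, angles in rad, forces in N, time in s.
With the tool pointing down it reaches from about 0.225 to 0.725 m from the base axis. Payload 3.1 kg.
Tool frame: the origin (TCP) lies between the finger pads; the fingertips stand 17 mm ahead of it and the grasp point (between the pads) lies 2 mm behind it; z points along the fingers, y is the line along which they close (so a half turn about z gives the same grasp; the last joint's range is limited). The gripper opens to 85 mm and grips with 20 to 120 N. Pads are 22 mm wide; open, the fingers measure 114 mm over their backs; the gripper's body (76 mm by 85 mm) begins 54 mm behind the grasp point. The pads swing forward as they close: fully open they stand 13 mm farther back than shut.
Start: joints at [-1.29, 0.048, 0.099, 1.622, 0, 1.443], TCP at [0.209, -0.482, 0.248] pointing down, gripper open.
Joint ranges: [-2.91, 2.91], [-0.99, 1.94], [-1.21, 1.42], [-2.12, 2.29], [-1.49, 1.47], [-3.14, 3.14]. Speed limits (rad/s): [2.79, 2.79, 3.14, 3.14, 3.14, 3.14].

### API

Orientations are given as a rotation vector (axis times angle).
In Python, from station import robot gives the robot as it stands.
- The arm moves only by the tool carry_out, never from a script. Its argument "series" is a list of rows, each a list of 4 numbers: the shift along the tool's x, y, z in mm, then the turn about the tool's z in rad. In form: [[tx, ty, tz, twist], ...]. A call has 1 to 20 rows; each row is the pose to reach, as a shift and turn from the pose commanded when the call began, along the tool's axes at that moment; what a row does not reach only later rows make up. A row lasts 1/8 s, in which the tool goes at most 62.5 mm and 10.7 degrees, less where a joint would pass 70% of its speed; a pose out of reach is approached as far as the arm can. A call with a gripper value outside its range is refused whole. "fingers" is the closure in counts, from 0 (fully open) to 255 (shut), set as the call begins (left out, the last holds). The fingers move at their own pace and stop on an object; "newtons" is the grip in N (left out, the last holds). Time passes only in rows, so rows that repeat a pose let the fingers close. It gives the time, the measured TCP pose, the force, the opening and the grip force at its end, in the units of the state.
- robot.sense(): the state, without advancing time (a new reading comes with each control period).
- robot.get_image(name): name is "side" or "top"; returns a dict with "color" (384x512x3 uint8, red, green, blue), "depth" (384x512 float32, m along the optical axis (not along the pixel's ray), 0 where there is no reading), "fx", "fy", "cx", "cy" (pixels), "position" and "attitude" of the camera in the world. Camera axes: x right, y up, looking along -z (the intrinsics and any distortion apply to the point x, -y, -z); pixel columns grow to the right and rows downward; lengths in m; the calibration is good to about 2 mm. A picture is of the moment at which its call begins.
- robot.hand_in(): hands the job in; it is judged then, once.
The state is a dict: "time": time; "q": joint angles; "dq": joint speeds; "joint_efforts": joint torques, N m; "tcp_pos": TCP position; "orientation": TCP orientation; "wrist_force": force on the tool from outside, world axes, zero at the start; "ft_torque": the same for the moment, N m; "opening": opening from 0.0 (shut) to 1.0 (fully open); "gripper_force": force on a finger pad.
Only numpy, scipy, OpenCV 4.12 (cv2) and the standard library are available. Lean on these libraries where they do the work, as an engineer would, in place of code of your own. Each camera call takes 0.05 s, during which the arm holds its last target. There are 200 camera calls.

### The job

The samples are mixed: turn the blue stirring knob of the hotplate stirrer anticlockwise all the way to its off stop, and only then take the vial block by the black sleeve of its bail and lift it off the plate. Finish while holding it, still and level, about 10 cm straight above the plate, so that I can wipe the plate beneath it; your program ends with the block in the gripper, not put down. All five vials stay in their holes, never tip the block, leave the red heating knob at off, and do not disturb the other things on the bench.

Things in the scene. Friction and masses are not known exactly. Their poses are not given: they have to be found in the camera images.
- stirrer: Light grey hotplate stirrer, fixed, 320 x 170 mm: housing 78 mm high with a white square plate; at its front (-x side, towards the robot) a console whose panel slopes down to the front at 12 degrees from level. Origin: on the bench, 45 mm in front of the point below the plate's centre; x from the console to the plate, y to the left seen from the console, z up.
- plate_top (a point): Centre of the plate's upper face, 94 mm above the bench; the plate is 150 x 150 mm. Axes as stirrer.
- stir_knob (a joint): Angle (rad) of the BLUE stirring knob, the right-hand one seen from the console. 0 is OFF, its fully anticlockwise end stop (looking down on the panel), where the pointer meets the blue dot at the lower left; grows clockwise to 5.2. Starts between 0.8 and 2.4. Friction 0.04 N m, no spring: stays where it is left.
- stir_knob_grip (a point): Grip point of the blue knob on its axis, 26 mm out from the panel. A bar 38 x 13 mm, top 34 mm above the panel, on a skirt 39 mm wide, 5 mm high. The frame turns with the knob: z = its axis, out of the panel (12 degrees from vertical, towards the console's front); x along the bar to its white pointer end; grip across y. 84 mm right of the red knob, about 175 mm in front of the plate's centre.
- heat_knob (a joint): Angle (rad) of the RED heating knob, the same shape, 84 mm to the left of the blue one. It stands at 0 (off) and is to be left there.
- vial_block: Aluminium vial block, 90 x 90 x 30 mm, loose on the plate, 0.45 to 0.7 kg. Origin: centre of its underside, z up. Six round 17 mm holes, 25 mm deep, at x = -26 and 26, y = -28, 0, 28 mm; that at (26, 28) is empty, five hold vials whose caps stand 20 mm above its top. A steel bail stands across its middle along y: 8 mm posts at y = -40 and 40 mm, joined by a level bar in a black sleeve.
- bail_grip (a point): Middle of the bail's black sleeve, 85 mm above the block's underside, right above the block's centre. The sleeve is a flat-sided bar 13 mm wide (x), 18 mm high, 56 mm long along this frame's y; grip across x. Axes as vial_block. Below the bar it is free down to the caps, 35 mm lower.
- vial0: Amber glass vial with screw cap, 15 mm diameter, 45 mm tall, 14 g, standing loosely in the block's hole at x = -26, y = -28 mm (block's frame). Origin: centre of its underside, z up; seated it lies 5 mm above the block's underside.
- vial1: Amber glass vial with screw cap, 15 mm diameter, 45 mm tall, 14 g, standing loosely in the block's hole at x = -26, y = 0 mm (block's frame). Origin: centre of its underside, z up; seated it lies 5 mm above the block's underside.
- vial2: Amber glass vial with screw cap, 15 mm diameter, 45 mm tall, 14 g, standing loosely in the block's hole at x = -26, y = 28 mm (block's frame). Origin: centre of its underside, z up; seated it lies 5 mm above the block's underside.
- vial3: Amber glass vial with screw cap, 15 mm diameter, 45 mm tall, 14 g, standing loosely in the block's hole at x = 26, y = -28 mm (block's frame). Origin: centre of its underside, z up; seated it lies 5 mm above the block's underside.
- vial4: Amber glass vial with screw cap, 15 mm diameter, 45 mm tall, 14 g, standing loosely in the block's hole at x = 26, y = 0 mm (block's frame). Origin: centre of its underside, z up; seated it lies 5 mm above the block's underside.
- spare_vial: Another such vial, white cap, standing on the bench just to the right of the stirrer. Leave alone. Origin: centre of its underside.
- syringe_green: Clear 20 ml syringe with a green hub, 150 mm long, 40 mm over its wings, lying on the bench just to the left of the stirrer. Leave alone. Origin: on the bench below its middle, x towards the hub.
- syringe: Clear 20 ml syringe with an orange hub, the same size, lying on the bench at the right. Leave alone. Origin: as the other.
- reagent_bottle: Amber bottle with blue cap, 60 mm diameter, 125 mm tall, beside the stirrer, well to its left or right. Leave alone. Origin: centre of its underside.
- beaker: Small empty glass beaker, 60 mm diameter, 75 mm tall, likewise. Leave alone. Origin: centre of its underside.
- wash_bottle: White wash bottle with red cap and a bent spout up to 170 mm high, 62 mm diameter, likewise. Leave alone. Origin: centre of its underside.

How it is judged:
On the way, in this order (a step that is already met when the one before it is completed fails the run):
1. the stirring knob is at its off stop while the block still stands on the plate (value of joint stir_knob below 0.09 rad and z of vial_block in the frame of plate_top below 0.01 m), for 0.2 s.
2. the block is lifted clear of the plate (z of vial_block in the frame of plate_top above 0.05 m and contact force between vial_block and stirrer below 0.1 N), for 0.2 s.
At the end, for the whole second after the job is handed in: Blue knob within 0.09 rad of off, red still off; block held by the fingers only, underside 70-130 mm above the plate and within 60 mm of its centre sideways, level within 0.1 rad, still (20 mm/s, 0.15 rad/s); five vials seated; bystanders within 30 mm of their start, not tipped (value of joint stir_knob below 0.09 rad and value of joint heat_knob below 0.15 rad and z of vial_block in the frame of plate_top between 0.07 and 0.13 m and horizontal distance between vial_block and plate_top below 0.06 m and angle between vial_block's own z axis and vertical below 0.1 rad and linear speed of vial_block below 0.02 m/s and angular speed of vial_block below 0.15 rad/s and contact force between the fingers and vial_block above 3 N and contact force between vial_block and stirrer below 0.1 N and z of each of vial0, vial1, vial2, vial3, vial4 in the frame of vial_block below 0.015 m and distance between each of vial0, vial1, vial2, vial3, vial4 and vial_block below 0.06 m and distance of each of spare_vial, reagent_bottle, beaker, wash_bottle, syringe, syringe_green from where it was at the start of the episode below 0.03 m and angle between each of spare_vial, reagent_bottle, beaker, wash_bottle, syringe, syringe_green's own z axis and vertical below 0.3 rad); the arm keeps its last pose, push and grip.
It fails at once if the block leaves the plate before the stirring knob is off (value of joint stir_knob above 0.15 rad and z of vial_block in the frame of plate_top above 0.012 m).
It fails at once if the block is tipped by more than 0.3 rad (angle between vial_block's own z axis and vertical above 0.3 rad).
It fails at once if a vial comes out of its hole (z of any of vial0, vial1, vial2, vial3, vial4 in the frame of vial_block above 0.022 m).
It fails at once if the red heating knob is turned on (value of joint heat_knob above 0.15 rad).
It fails at once if a bystander is pushed away or knocked over (distance of any of spare_vial, reagent_bottle, beaker, wash_bottle, syringe, syringe_green from where it was at the start of the episode above 0.03 m or angle between any of spare_vial, reagent_bottle, beaker, wash_bottle, syringe, syringe_green's own z axis and vertical above 0.3 rad).
It also fails if it takes over 72 s, if anything falls off the work surface, if the arm or the gripper's body presses on something with over 40 N, if the wrist force passes 120 N, or if a joint passes its speed limit or range.

## Working session

There is one attempt and no reset: what is moved stays moved. The work goes in short steps, Python scripts to look and compute and a tool call to move; the robot and the scene stay as the last step left them, time stands still between calls to the robot, and variables do not carry over. Pictures are saved under pics/ and viewed, at most 10 in all, crops included, and the job is handed in when it is done.

Besides the shell and the picture viewer there is one more tool, called after "Emit:" as name(argument=value, ...), one argument or row to a line, values as JSON. carry_out: Moves the arm, as the interface text tells. Its arguments: {"type":"object","properties":{"series":{"type":"array"},"fingers":{"type":"number"},"newtons":{"type":"number"}},"required":["series"]}

```bash
mkdir -p pics
cat > h.py <<'E'
import numpy as np, cv2
from scipy.spatial.transform import Rotation as R
from station import robot
def rot(a):
    a=np.array(a,float)
    if a.shape==(3,3): return a
    return R.from_rotvec(a).as_matrix() if a.size==3 else R.from_quat(a).as_matrix()
def cloud(im):
    d=im["depth"]; v,u=np.mgrid[:d.shape[0],:d.shape[1]]
    p=np.dstack([(u-im["cx"])/im["fx"]*d,-(v-im["cy"])/im["fy"]*d,-d])
    return p@rot(im["attitude"]).T+np.array(im["position"])
def ray(im,u,v,z):
    o=np.array(im["position"]); r=rot(im["attitude"])@[(u-im["cx"])/im["fx"],-(v-im["cy"])/im["fy"],-1]
    return o+r*(z-o[2])/r[2]
E
python3 - <<'E'
from h import *
for n in("top","side"):
    im=robot.get_image(n); print(n,{k:v for k,v in im.items() if k not in("color","depth")})
    cv2.imwrite(f"pics/{n}0.png",im["color"][:,:,::-1]); np.savez(n+"0.npz",**im)
print(robot.sense())
E
```

```text
top {'fx': 468.3954443874831, 'fy': 468.3954443874831, 'cx': 252.67578965402427, 'cy': 191.1594884498034, 'position': array([0.33101449, 0.01083741, 1.48312258]), 'attitude': array([ 0.14049928, -0.16200005, -1.57996297])}
side {'fx': 451.62527430429554, 'fy': 451.62527430429554, 'cx': 255.14739926409098, 'cy': 187.90152138037774, 'position': array([ 0.12904806, -1.04703115,  1.1040796 ]), 'attitude': array([ 0.83997608, -0.19021356, -0.36460792])}
{'time': 0.1, 'q': array([-1.28980781e+00,  4.86842517e-02,  9.77038847e-02,  1.62196129e+00,
        5.08956051e-06,  1.44300523e+00]), 'dq': array([ 0.00106242, -0.00263212,  0.00292966,  0.0003212 , -0.00017409,
        0.00169218]), 'joint_efforts': array([ 3.38523918e-03, -3.39851403e+01,  3.20935428e+01,  1.58362719e-02,
       -1.22923693e-04,  8.55858019e-06]), 'tcp_pos': array([ 0.20853176, -0.48124534,  0.24720483]), 'orientation': array([-3.07410556e+00, -6.37213878e-01,  2.49734344e-04]), 'wrist_force': array([ 0.57926106, -0.74512514, -0.49890589]), 'ft_torque': array([ 0.0061077 , -0.00170908,  0.03280382]), 'gripper_force': 0.0, 'opening': 0.99991662350098}
```

View pics/top0.png

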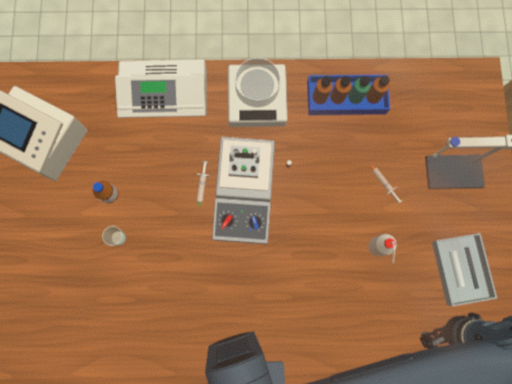

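View pics/side0.png

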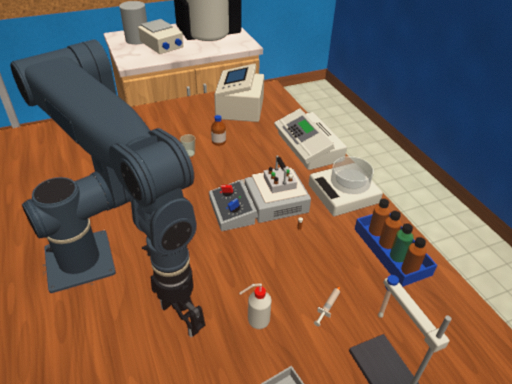

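The top view shows the stirrer (about 215-275, 138-242), with the red knob at (227,221), the blue knob at (255,222) and the block at about (245,160). In the side view the blue knob is at (234,205) and the sleeve at (281,163).

Run:
```python
from h import *
T=dict(np.load("top0.npz")); S=dict(np.load("side0.npz"))
c=cv2.resize(T["color"][130:250,205:285],None,fx=5,fy=5,interpolation=cv2.INTER_CUBIC)
c2=cv2.resize(S["color"][145:235,205:315],None,fx=5,fy=5,interpolation=cv2.INTER_CUBIC)
c2=cv2.copyMakeBorder(c2,0,150,0,0,cv2.BORDER_CONSTANT)
cv2.imwrite("pics/c.png",c[:,:,::-1]);cv2.imwrite("pics/c2.png",c2[:450,:,::-1])
P=cloud(T)
hsv=cv2.cvtColor(T["color"],cv2.COLOR_RGB2HSV)
H,s,v=[hsv[...,i].astype(int) for i in range(3)]
win=np.zeros(H.shape,bool);win[195:245,210:275]=1
for n,m in(("blue",(abs(H-112)<12)&(s>130)&(v>60)),("red",((H<8)|(H>172))&(s>150))):
    m=m&win; n_,l,st,ce=cv2.connectedComponentsWithStats(m.astype(np.uint8))
    for i in range(1,n_):
        if st[i,4]>4:
            q=l==i; pts=P[q]; ys,xs=np.nonzero(q); (e1,e2)=np.linalg.eigh(np.cov(np.c_[xs,ys].T))
            print(n,st[i],ce[i].round(1),pts.mean(0).round(4),"zmax",pts[:,2].max().round(4),"ray z",ray(T,*ce[i],.09).round(4),e1.round(1),e2[:,1].round(2))
w=slice(130,250),slice(205,285)
for lo,hi,n in((.07,.083,'housing'),(.088,.1,'plate'),(.118,.13,'blocktop'),(.14,.15,'caps'),(.175,.2,'bar')):
    m=np.zeros(H.shape,np.uint8);m[w]=((P[w][...,2]>lo)&(P[w][...,2]<hi))
    p=P[m>0]
    if len(p)>5: print(n,len(p),p.min(0).round(3),p.max(0).round(3),p.mean(0).round(4),[np.round(x,3) for x in cv2.minAreaRect((p[:,:2]*1000).astype(np.float32))])
```

```text
blue [254 222   4   7  19] [255.5 225.3] [ 0.4978 -0.0173  0.0911] zmax 0.0965 ray z [ 0.498  -0.0173  0.09  ] [0.9 2.9] [0.08 1.  ]
red [222 215  10  13  61] [226.9 220.3] [0.5149 0.0684 0.0859] zmax 0.1003 ray z [0.5143 0.0682 0.09  ] [ 2.1 13.2] [-0.53  0.85]
housing 1150 [ 0.507 -0.077  0.07 ] [0.78  0.105 0.083] [0.6302 0.0154 0.0757] [array([642.511,  15.831]), array([169.713, 262.564]), np.float64(84.935)]
plate 1426 [ 0.487 -0.066  0.088] [0.764 0.092 0.1  ] [0.664  0.0108 0.0934] [array([625.11 ,  17.362]), array([150.05 , 269.026]), np.float64(84.875)]
blocktop 569 [ 0.642 -0.031  0.118] [0.738 0.063 0.13 ] [0.6852 0.0161 0.1235] [array([689.727,  14.937]), array([90.506, 90.84 ]), np.float64(85.351)]
caps 92 [ 0.655 -0.024  0.14 ] [0.723 0.059 0.15 ] [0.6839 0.0093 0.1437] [array([690.208,  17.269]), array([83.067, 66.177]), np.float64(85.976)]
bar 125 [ 0.681 -0.026  0.176] [0.697 0.057 0.196] [0.6885 0.0148 0.185 ] [array([689.457,  15.621]), array([83.657, 13.946]), np.float64(85.987)]
```

View pics/c.png

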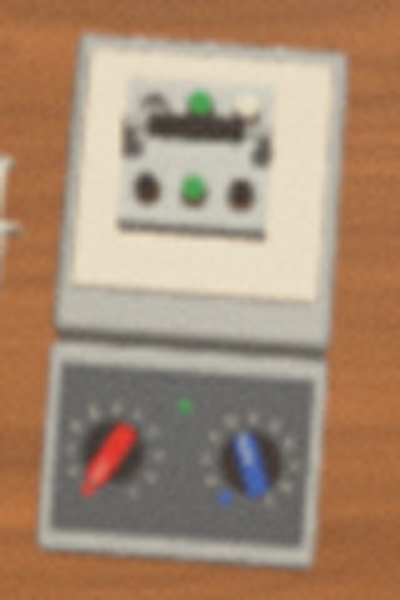

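View pics/c2.png

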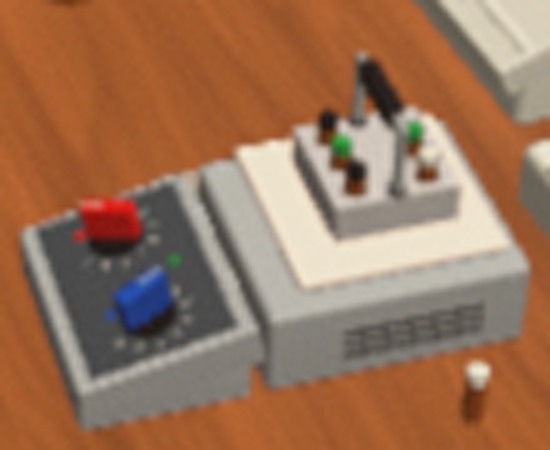

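Run:
```python
from h import *
for f in("top0","side0"):
    T=dict(np.load(f+".npz"));P=cloud(T)
    hsv=cv2.cvtColor(T["color"],cv2.COLOR_RGB2HSV);H,s,v=[hsv[...,i].astype(int) for i in range(3)]
    win=np.zeros(H.shape,bool)
    if f=="top0": win[195:245,210:275]=1
    else: win[180:225,205:255]=1
    for n,m in(("blue",(abs(H-112)<14)&(s>90)&(v>60)),("red",((H<10)|(H>170))&(s>120))):
        m=(m&win).astype(np.uint8); n_,l,st,ce=cv2.connectedComponentsWithStats(m)
        for i in range(1,n_):
            if st[i,4]>8:
                p=P[l==i]; top=p[p[:,2]>.085]
                print(f,n,st[i],ce[i].round(1),"top",len(top),top.mean(0).round(4),top.max(0).round(4),top.min(0).round(4),"ray",ray(T,*ce[i],.09).round(4),[np.round(x,1) for x in cv2.minAreaRect((p[:,:2]*1000).astype(np.float32))])
    if f=="top0":
        q=P.reshape(-1,3); a=q[(abs(q[:,2]-.094)<.004)&(q[:,0]>.585)&(q[:,0]<.8)&(q[:,1]<.12)&(q[:,1]>-.09)]
        print("plate",[np.round(x,1) for x in cv2.minAreaRect((a[:,:2]*1000).astype(np.float32))])
        g=(s<40)&(v<125)&(v>60)&win; p=P[g]; p=p[(p[:,2]>.03)&(p[:,2]<.085)]
        A=np.c_[p[:,:2],np.ones(len(p))]; k=np.linalg.lstsq(A,p[:,2],rcond=None)[0]; print("panel",len(p),k,"tilt",np.degrees(np.hypot(*k[:2])), "at knob",k@[.51,-.017,1])
```

```text
top0 blue [252 217   7  12  45] [255.  223.2] top 39 [ 0.499  -0.0145  0.128 ] [0.5195 0.0108 1.4831] [ 0.331  -0.0218  0.0863] ray [ 0.5045 -0.0158  0.09  ] [array([426.9,  -8.4]), array([ 20.2, 194.6]), np.float64(84.6)]
top0 red [222 215  10  14  77] [226.3 220.9] top 54 [0.5125 0.0691 0.0914] [0.5302 0.0829 0.1003] [0.4973 0.0557 0.0851] ray [0.5124 0.0698 0.09  ] [array([513.9,  71.7]), array([18.3, 45.1]), np.float64(56.1)]
plate [array([683.8,  12.2]), array([149.6, 150.2]), np.float64(85.3)]
panel 1417 [ 0.17548644 -0.01370722 -0.03033668] tilt 10.08525820662369 at knob 0.05939443167012557
side0 blue [226 199  14  12 105] [232.9 204.5] top 42 [ 0.5067 -0.0176  0.0909] [ 0.5247 -0.0082  0.0975] [ 0.4882 -0.0278  0.085 ] ray [ 0.5023 -0.0283  0.09  ] [array([506.1,  -1.3]), array([40.1, 50.4]), np.float64(7.1)]
side0 red [220 184  14  10 115] [226.3 188.6] top 46 [0.4971 0.017  0.1346] [0.532  0.0813 1.1041] [ 0.129  -1.047   0.0855] ray [0.5093 0.0542 0.09  ] [array([ 349.8, -439.8]), array([1291.5,   45.1]), np.float64(72.0)]
```

Emit:
carry_out(
  series=[
    [40, -27, 0, 0.05],
    [85, -58, 0, 0.1],
    [130, -88, 0, 0.14],
    [175, -118, 0, 0.14],
    [220, -149, 0, 0.14],
    [265, -179, 0, 0.14],
    [310, -210, 0, 0.14],
    [350, -237, 0, 0.14],
    [385, -261, 0, 0.14],
    [415, -281, 0, 0.14],
    [440, -298, 0, 0.14],
    [458, -310, 0, 0.14],
    [458, -310, 0, 0.14],
    [458, -310, 0, 0.14],
    [458, -310, 0, 0.14],
  ],
  fingers=185,
  newtons=25,
)

```text
time: 1.98
tcp_pos: [0.5053, -0.0159, 0.2483]
orientation: [3.113, 0.419, -0.0]
wrist_force: [0.6, 0.2, -0.5]
opening: 0.275
gripper_force: 0.0
```

Emit:
carry_out(
  series=[
    [0, 0, 40, 0],
    [0, 0, 80, 0],
    [0, 0, 115, 0],
    [0, 0, 115, 0],
    [0, 0, 115, 0],
  ],
)

```text
time: 2.6
tcp_pos: [0.5063, -0.0157, 0.1348]
orientation: [3.113, 0.42, 0.003]
wrist_force: [0.5, -0.1, 0.1]
opening: 0.279
gripper_force: 0.0
```

Run:
```python
from h import *
S=robot.get_image("side");T=robot.get_image("top")
a=cv2.resize(S["color"][150:230,190:270],(480,480),interpolation=cv2.INTER_CUBIC)
b=cv2.resize(T["color"][190:250,210:270],(320,320),interpolation=cv2.INTER_CUBIC)
o=np.zeros((480,800,3),np.uint8);o[:,:480]=a;o[:320,480:]=b
cv2.imwrite("pics/d1.png",o[:,:,::-1])
print(robot.sense()["tcp_pos"],robot.sense()["q"])
```

```text
[ 0.50725786 -0.01571783  0.13586097] [-1.63172072e-01  2.62805773e-03 -1.70499317e-01  1.39332451e+00
 -1.85773452e-05  2.71002490e+00]
```

View pics/d1.png

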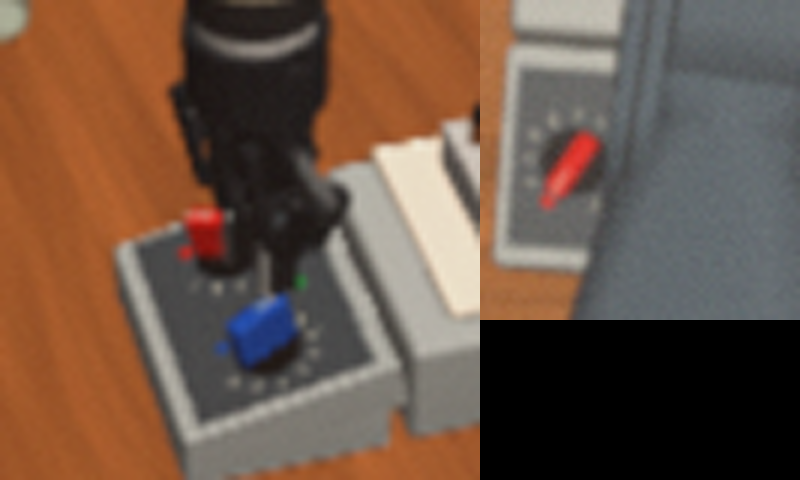

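The gripper hangs right over the blue knob (crop about (260,310)), its pad gap centred, and the red knob is clear. I'll lower it and watch the force.

Emit:
carry_out(
  series=[
    [0, 0, 8, 0],
    [0, 0, 16, 0],
    [0, 0, 22, 0],
    [0, 0, 28, 0],
    [0, 0, 28, 0],
  ],
)

```text
time: 3.32
tcp_pos: [0.505, -0.0151, 0.1044]
orientation: [-3.113, -0.421, 0.003]
wrist_force: [-0.5, 0.5, 0.7]
opening: 0.271
gripper_force: 0.0
```

Emit:
carry_out(
  series=[
    [0, 0, 4, 0],
    [0, 0, 8, 0],
    [0, 0, 12, 0],
    [0, 0, 12, 0],
  ],
)

```text
time: 3.82
tcp_pos: [0.5053, -0.0152, 0.0928]
orientation: [-3.113, -0.421, 0.001]
wrist_force: [-0.4, -0.1, 0.1]
opening: 0.273
gripper_force: 0.0
```

Emit:
carry_out(
  series=[
    [0, 0, 0, 0],
    [0, 0, 0, 0],
    [0, 0, 0, 0],
    [0, 0, 0, 0],
  ],
  fingers=203,
  newtons=20,
)

```text
time: 4.32
tcp_pos: [0.5058, -0.0152, 0.0934]
orientation: [3.113, 0.421, 0.0]
wrist_force: [0.3, 0.0, 0.2]
opening: 0.205
gripper_force: 0.0
```

Emit:
carry_out(
  series=[
    [0, 0, 0, -0.12],
    [0, 0, 0, -0.24],
    [0, 0, 0, -0.36],
    [0, 0, 0, -0.48],
    [0, 0, 0, -0.6],
    [0, 0, 0, -0.72],
    [0, 0, 0, -0.84],
    [0, 0, 0, -0.96],
    [0, 0, 0, -1.08],
    [0, 0, 0, -1.2],
    [0, 0, 0, -1.32],
    [0, 0, 0, -1.44],
    [0, 0, 0, -1.56],
    [0, 0, 0, -1.68],
    [0, 0, 0, -1.8],
    [0, 0, 0, -1.8],
  ],
)

```text
time: 6.32
tcp_pos: [0.5059, -0.0151, 0.0934]
orientation: [1.607, 2.699, 0.001]
wrist_force: [-0.2, -0.5, 0.8]
opening: 0.204
gripper_force: 0.7
```

Emit:
carry_out(
  series=[
    [0, 0, 0, -0.1],
    [0, 0, 0, -0.2],
    [0, 0, 0, -0.3],
    [0, 0, 0, -0.4],
    [0, 0, 0, -0.45],
    [0, 0, 0, -0.45],
  ],
)

```text
time: 7.08
tcp_pos: [0.506, -0.0152, 0.0934]
orientation: [0.966, 2.989, 0.001]
wrist_force: [0.4, 0.6, 0.0]
opening: 0.209
gripper_force: 1.1
```

```bash
python3 -c "
from h import *
s=robot.sense();print(s['ft_torque'],s['wrist_force'],s['q'],s['tcp_pos'],s['gripper_force'])"
```

```text
[ 0.12552454 -0.16417255 -0.00178297] [0.37303105 0.58951946 0.02951847] [-1.62699188e-01  2.20990013e-02 -2.36319476e-01  1.31175815e+00
  2.99630353e-04  4.62352484e-01] [ 0.5060041  -0.01517475  0.09338227] 1.1370277583773714
```

Emit:
carry_out(
  series=[
    [0, 0, 0, -0.05],
    [0, 0, 0, -0.1],
    [0, 0, 0, -0.15],
    [0, 0, 0, -0.2],
    [0, 0, 0, -0.2],
  ],
)

```text
time: 7.7
tcp_pos: [0.5061, -0.0151, 0.0934]
orientation: [0.663, 3.07, 0.001]
wrist_force: [0.6, 0.6, -0.6]
opening: 0.202
gripper_force: 5.3
```

```bash
python3 -c "
from h import *
s=robot.sense();print(s['ft_torque'],s['wrist_force'],s['q'][5],s['tcp_pos'],s['gripper_force'])"
```

```text
[ 0.14448312 -0.34140884 -0.17173395] [ 0.60445384  0.61026707 -0.57360675] 0.26259764512814127 [ 0.50610005 -0.01510859  0.09344268] 5.3159461001632735
```

Emit:
carry_out(
  series=[
    [0, 0, 0, -0.03],
    [0, 0, 0, -0.03],
    [0, 0, 0, 0.06],
    [0, 0, 0, 0.17],
    [0, 0, 0, 0.17],
  ],
)

```text
time: 8.32
tcp_pos: [0.505, -0.0154, 0.0931]
orientation: [-0.915, -3.004, 0.001]
wrist_force: [0.6, -0.0, 0.2]
opening: 0.206
gripper_force: 0.0
```

Emit:
carry_out(
  series=[
    [0, 0, 0, 0],
    [0, 0, 0, 0],
    [0, 0, -15, 0],
    [0, 0, -40, 0],
    [0, 0, -80, 0],
    [0, 0, -120, 0],
    [0, 0, -155, 0],
    [0, -40, -155, 0],
    [0, -90, -155, 0],
    [0, -145, -155, 0],
    [0, -180, -155, 0],
    [0, -180, -155, 0],
    [0, -180, -155, 0],
  ],
  fingers=150,
)

```text
time: 9.95
tcp_pos: [0.4055, -0.1644, 0.2492]
orientation: [0.917, 3.003, 0.0]
wrist_force: [0.4, 0.2, -0.3]
opening: 0.415
gripper_force: 0.0
```

Run:
```python
from h import *
S=robot.get_image("side");T=robot.get_image("top")
a=cv2.resize(S["color"][150:230,190:300],(550,400),interpolation=cv2.INTER_CUBIC)
b=cv2.resize(T["color"][195:245,210:260],(250,250),interpolation=cv2.INTER_CUBIC)
o=np.zeros((400,800,3),np.uint8);o[:,:550]=a;o[:250,550:]=b
cv2.imwrite("pics/d2.png",o[:,:,::-1])
s=robot.sense();print(s["tcp_pos"],s["q"],s["orientation"])
```

```text
[ 0.40566863 -0.16384221  0.2487431 ] [-5.37609051e-01 -1.79474706e-01 -1.15876081e-01  1.63387210e+00
  3.56823409e-04  5.37072240e-02] [9.15191303e-01 3.00471344e+00 3.47327177e-04]
```

View pics/d2.png

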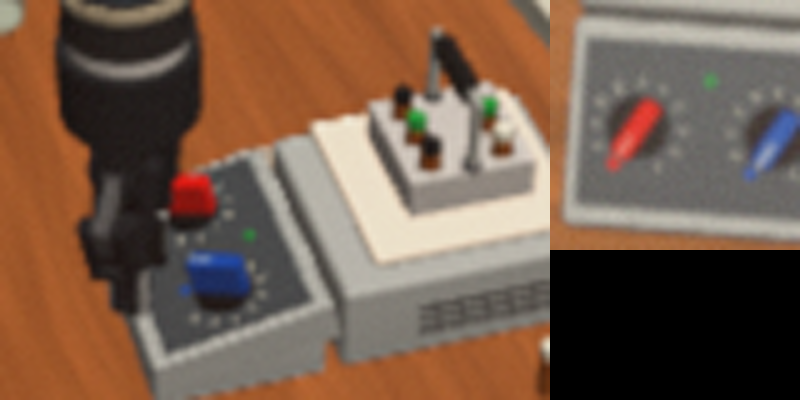

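Both pointers now lie parallel, and the blue one meets its dot at the lower left (inset, about (750,175)). The block stands undisturbed. Next I go over the bail, at lift height first, to check the reach.

Emit:
carry_out(
  series=[
    [-10, 20, -16, 0.08],
    [-20, 45, -32, 0.16],
    [-33, 75, -32, 0.24],
    [-46, 105, -32, 0.32],
    [-60, 135, -32, 0.4],
    [-73, 165, -32, 0.48],
    [-86, 195, -32, 0.56],
    [-98, 222, -32, 0.66],
    [-110, 249, -32, 0.76],
    [-121, 273, -32, 0.86],
    [-130, 293, -32, 0.96],
    [-136, 307, -32, 1.056],
    [-136, 307, -32, 1.056],
    [-136, 307, -32, 1.056],
    [-136, 307, -32, 1.056],
  ],
  fingers=150,
)

```text
time: 11.92
tcp_pos: [0.689, 0.014, 0.2807]
orientation: [2.305, 2.134, 0.0]
wrist_force: [0.3, 0.4, -0.3]
opening: 0.41
gripper_force: 0.0
```

Run:
```python
from h import *
s=robot.sense();n=s["orientation"];print(s["tcp_pos"],s["q"],"yaw",(2*np.arctan2(n[1],n[0]))%np.pi, n)
```

```text
[0.68903528 0.01404616 0.28072738] [-7.67800824e-02  5.41367661e-01  7.69246072e-01  1.79851469e+00
 -1.44149041e-04  1.57126122e+00] yaw 1.4935513389141437 [2.30540304e+00 2.13386224e+00 4.76007050e-06]
```

Emit:
carry_out(
  series=[
    [0, 0, 30, 0],
    [0, 0, 55, 0],
    [0, 0, 70, 0],
    [0, 0, 78, 0],
    [0, 0, 84, 0],
    [0, 0, 84, 0],
  ],
)

```text
time: 12.68
tcp_pos: [0.6894, 0.014, 0.1965]
orientation: [2.306, 2.133, 0.0]
wrist_force: [0.1, 0.4, -0.4]
opening: 0.414
gripper_force: 0.0
```

Emit:
carry_out(
  series=[
    [0, 0, 6, 0],
    [0, 0, 12, 0],
    [0, 0, 18, 0],
    [0, 0, 20, 0],
    [0, 0, 20, 0],
    [0, 0, 20, 0],
  ],
)

```text
time: 13.42
tcp_pos: [0.6896, 0.0141, 0.1766]
orientation: [2.306, 2.133, 0.001]
wrist_force: [0.1, -0.0, 0.5]
opening: 0.408
gripper_force: 0.0
```

Run:
```python
from h import *
S=robot.get_image("side")
a=cv2.resize(S["color"][120:210,220:320],(600,540),interpolation=cv2.INTER_CUBIC)
cv2.imwrite("pics/d3.png",a[:,:,::-1])
s=robot.sense();print(s["tcp_pos"],s["wrist_force"])
```

```text
[0.68962606 0.01413731 0.1766555 ] [0.43935922 0.19188904 0.1197523 ]
```

View pics/d3.png

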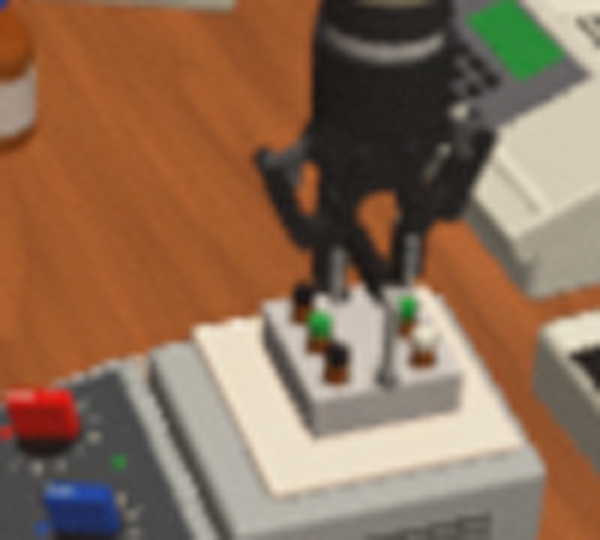

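The fingers stand astride the sleeve (pads at about (335,270) and (410,260)), above the caps. Closing the gripper.

Emit:
carry_out(
  series=[
    [0, 0, 0, 0],
    [0, 0, 0, 0],
    [0, 0, 0, 0],
    [0, 0, 0, 0],
    [0, 0, 0, 0],
    [0, 0, 0, 0],
    [0, 0, 0, 0],
    [0, 0, 0, 0],
  ],
  fingers=255,
  newtons=70,
)

```text
time: 14.48
tcp_pos: [0.6898, 0.0141, 0.1768]
orientation: [2.306, 2.133, 0.001]
wrist_force: [1.5, -0.4, 3.9]
opening: 0.141
gripper_force: 69.6
```

Emit:
carry_out(
  series=[
    [0, 0, -2, 0],
    [0, 0, -5, 0],
    [0, 0, -10, 0],
    [0, 0, -16, 0],
    [0, 0, -23, 0],
    [0, 0, -31, 0],
    [0, 0, -39, 0],
    [0, 0, -47, 0],
    [0, 0, -55, 0],
    [0, 0, -63, 0],
    [0, 0, -71, 0],
    [0, 0, -79, 0],
    [0, 0, -86, 0],
    [0, 0, -92, 0],
    [0, 0, -97, 0],
    [0, 0, -100, 0],
    [0, 0, -101, 0],
    [0, 0, -101, 0],
    [0, 0, -101, 0],
    [0, 0, -101, 0],
  ],
)

```text
time: 16.98
tcp_pos: [0.6894, 0.0141, 0.277]
orientation: [-2.306, -2.133, 0.001]
wrist_force: [0.2, 0.3, -6.4]
opening: 0.139
gripper_force: 68.3
```

Run:
```python
from h import *
S=robot.get_image("side")
a=cv2.resize(S["color"][90:220,200:320],(550,596),interpolation=cv2.INTER_CUBIC)
cv2.imwrite("pics/d4.png",a[:,:,::-1])
s=robot.sense();print(s["tcp_pos"],s["wrist_force"],s["gripper_force"],s["orientation"],abs(s["dq"]).max())
```

```text
[0.6893985  0.0141363  0.27712373] [-0.27122056 -1.20587538 -6.46170765] 68.2826828956604 [-2.30616939e+00 -2.13301278e+00  3.23107969e-04] 0.010968964706615026
```

View pics/d4.png

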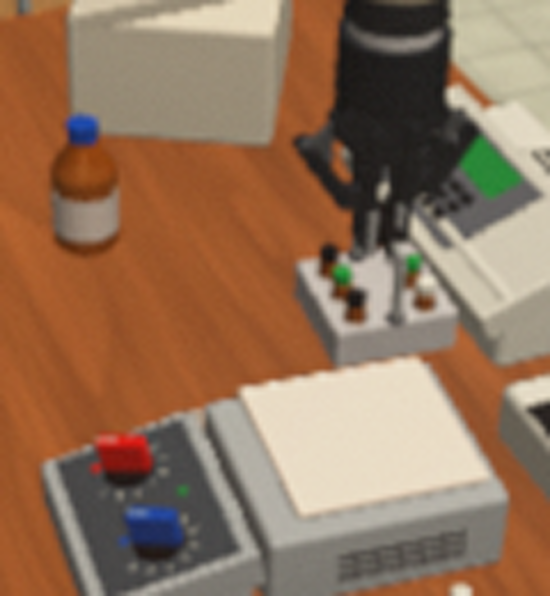

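The block hangs level about 10 cm above the plate (crop about (375,305)) with all five caps seated, and the wrist carries 6.5 N, in line with its weight. Both knobs are at off, so I'm handing in.

```bash
python3 -c "
from station import robot
print(robot.hand_in())"
```

```text
the job is handed in; nothing more can be done
None
```

The job is handed in (no verdict came back): the blue knob is turned to its off stop, the red knob was left at off, and the block is held still and level about 10 cm above the plate with all five vials seated.

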